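# Set out the padlock counter display in order of size

## Robot

A 6-joint arm with a two-finger parallel gripper is mounted at the origin on a cart in front of the work surface, level with it; the furniture and walls round the work are solid. World frame = base frame: x ahead of the robot, y to its left, z up, the work surface at z = 0. Lengths are in m, angles in rad, forces in N, time in s.
With the tool pointing down it reaches from about 0.3 to 0.775 m from the base axis. Payload 14.6 kg.
Tool frame: the origin (TCP) lies between the finger pads; the fingertips stand ctrl.tip_extent ahead of it and the grasp point (between the pads) lies 3 mm ahead of it (ctrl.tip_extent is the distance from the TCP to the fingertips, in m); z points along the fingers, y is the line along which they close (so a half turn about z gives the same grasp; the last joint's range is limited). The gripper opens to 94 mm and grips with 3 to 60 N. Pads are 16 mm wide; open, the fingers measure 119 mm over their backs; the gripper's body (75 mm by 177 mm) begins 78 mm behind the grasp point.
Start: joints at [1.047, 0.3, 1.521, -0, 1.321, -0.067], TCP at [0.243, 0.494, 0.227] pointing down, gripper open.
Joint ranges: [-3.03, 3.03], [-0.79, 2.21], [0.23, 2.52], [-1.04, 4.18], [0, 3.07], [-2.55, 2.55]. Speed limits (rad/s): [2.22, 2.22, 2.57, 3.14, 3.14, 3.14].

## Interface

Orientations are given as [roll, pitch, yaw] about the fixed x, y, z axes, in that order (R = Rz(yaw) Ry(pitch) Rx(roll)).
In Python, from station import ctrl gives the robot as it stands.
- The arm moves only by the tool shift_gripper, called after ">>>" by a JSON object that holds its "op" and its "data". Schema: {"type":"object","properties":{"rows":{"type":"array","items":{"type":"array","items":{"type":"number"},"minItems":6,"maxItems":6},"minItems":1,"maxItems":10},"finger_gap":{"type":"number"},"grip_force":{"type":"number"},"only":{"type":"string"},"quiet":{"type":"boolean"},"lines":{"type":"string"}},"required":["rows"],"additionalProperties":false}. rows is a list of rows, 1 to 10 of them, each of 6 numbers: dx, dy, dz in m, then a rotation vector rx, ry, rz in rad; each row shifts and turns the commanded pose from where the row before left it, along the tool's axes as they then stand; what a row does not reach is not made up. A row lasts 1/10 s, in which the tool goes at most 0.05 m and 0.15 rad, less where a joint would pass 70% of its speed; a pose out of reach is approached as far as the arm can. finger_gap is the finger opening in m, set as the call begins (left out keeps the last). The fingers move at their own pace and stop on an object; grip_force is the grip in N (left out, the last holds). Time passes only in rows, so rows that do not move let the fingers close. The tool returns the time, the measured TCP pose, the force, the opening and the grip force at its end. only (a regular expression) keeps the lines of the reply that match it, lines (a string "A,B") keeps lines A to B, and quiet returns only ok. Input that does not fit is refused with a message, and nothing moves.
- ctrl.get_obs(): the state, without advancing time (a new reading comes with each control period).
- ctrl.camera(name): name is "scene" or "side" or "wrist"; returns a dict with "pixels" (420x560x3 uint8, blue, green, red), "fx", "fy", "cx", "cy" (pixels), "extrinsics" (4x4, takes a point from camera to world coordinates). Camera axes: x right, y up, looking along -z (the intrinsics and any distortion apply to the point x, -y, -z); pixel columns grow to the right and rows downward; lengths in m; the calibration is good to about 2 mm. The wrist camera is an equidistant fisheye: a pixel r from the principal point sees the ray r / f radians off the axis. A picture is of the moment at which its call begins. There is no depth.
- ctrl.hand_in(): hands the job in; it is judged then, once.
The state is a dict: "time_s": time; "qpos": joint angles; "joint_vel": joint speeds; "tau": joint torques, N m; "ee_pos": TCP position; "eef_rot": TCP orientation; "force": force on the tool from outside, world axes, zero at the start; "moment": the same for the moment, N m; "grip_width": finger opening in m; "grip_force": force on a finger pad.
Only numpy, scipy, OpenCV 4.12 (cv2) and the standard library are available. Lean on these libraries where they do the work, as an engineer would, in place of code of your own. Each camera call takes 0.05 s, during which the arm holds its last target. There are 200 camera calls.

## Task

Fill the sloped counter display with the four loose padlocks, one in the middle of each white bay, so that the whole row steps down evenly in size from the big sample screwed to one end to the tiny sample screwed to the other. Lay each one flat on its back with the shackle pointing straight up the slope and its bottom edge resting against the bay's stop, so that it cannot slide off; set them down rather than dropping them, and leave them all lying still.

Things in the scene. Friction and masses are not known exactly. Their poses are not given: they have to be found in the camera images.
- padlock_laminated: Loose padlock, dark laminated steel with black ends, the largest of the four, on its back: 78 mm long (x), 52 wide (y), 22 thick (z). Origin: centre of its underside, at half its length; x points to the shackle, y across, z up out of its face. The solid body (grip it across its 52 mm width) runs from x = -39 mm (bottom edge, keyway) to 5 mm; the shackle is beyond.
- padlock_brass: Loose padlock, brass-coloured, the second largest, on its back: 68 mm long (x), 45 wide (y), 19 thick (z). Origin: centre of its underside, at half its length; x points to the shackle, y across, z up out of its face. The solid body (grip it across its 45 mm width) runs from x = -32 mm (bottom edge, keyway) to 6 mm; the shackle is beyond.
- padlock_steel: Loose padlock, grey steel, the third largest, on its back: 58 mm long (x), 38 wide (y), 16 thick (z). Origin: centre of its underside, at half its length; x points to the shackle, y across, z up out of its face. The solid body (grip it across its 38 mm width) runs from x = -27 mm (bottom edge, keyway) to 5 mm; the shackle is beyond.
- padlock_small: Loose padlock, brass-coloured, the smallest of the four, on its back: 46 mm long (x), 30 wide (y), 13 thick (z). Origin: centre of its underside, at half its length; x points to the shackle, y across, z up out of its face. The solid body (grip it across its 30 mm width) runs from x = -21 mm (bottom edge, keyway) to 4 mm; the shackle is beyond.
- bay_1: Bay 1, from left (1) to right (4), 78 mm apart: fixed slippery white plate, 56 mm wide, 92 long, 2.5 proud of the board, sloped 16 degrees, with an upturned stop (24 wide, 10 high) at its low edge. Origin: mid-width on the plate's top at the stop's inner foot, where a lock's bottom edge seats. x up the slope, y left, z square off it. A lock laid on it slides down to the stop.
- bay_2: Bay 2, from left (1) to right (4), 78 mm apart: fixed slippery white plate, 56 mm wide, 92 long, 2.5 proud of the board, sloped 16 degrees, with an upturned stop (24 wide, 10 high) at its low edge. Origin: mid-width on the plate's top at the stop's inner foot, where a lock's bottom edge seats. x up the slope, y left, z square off it. A lock laid on it slides down to the stop.
- bay_3: Bay 3, from left (1) to right (4), 78 mm apart: fixed slippery white plate, 56 mm wide, 92 long, 2.5 proud of the board, sloped 16 degrees, with an upturned stop (24 wide, 10 high) at its low edge. Origin: mid-width on the plate's top at the stop's inner foot, where a lock's bottom edge seats. x up the slope, y left, z square off it. A lock laid on it slides down to the stop.
- bay_4: Bay 4, from left (1) to right (4), 78 mm apart: fixed slippery white plate, 56 mm wide, 92 long, 2.5 proud of the board, sloped 16 degrees, with an upturned stop (24 wide, 10 high) at its low edge. Origin: mid-width on the plate's top at the stop's inner foot, where a lock's bottom edge seats. x up the slope, y left, z square off it. A lock laid on it slides down to the stop.
- sample_large: Dark laminated steel sample padlock, larger than all the loose ones (56 mm wide, 90 long, 24 thick), screwed down. Fixed at one end of the stand (which end varies), 80 mm from the nearest bay's centre line. Origin: middle of its bottom edge, on the grey board; x up the slope to its shackle, y left, z square off. (Carry locks over or in front of the 170 mm high key duplicator behind.)
- sample_tiny: Tiny brass sample padlock, smaller than all the loose ones (20 mm wide, 32 long, 10 thick), screwed down. Fixed at one end of the stand (which end varies), 80 mm from the nearest bay's centre line. Origin: middle of its bottom edge, on the grey board; x up the slope to its shackle, y left, z square off.

How it is judged:
At the end, for the whole second after the job is handed in: From large sample to tiny sample: laminated, brass, steel, small padlock, one a bay; each within 12 mm of the bay's centre line, bottom edge within 8 mm of the stop, flat within 0.1 rad, face up, shackle up the slope within 0.2 rad; all released and at rest (((horizontal distance between sample_large and bay_1 below 0.13 m and (x of padlock_laminated in the frame of bay_1 between 0.035 and 0.047 m and y of padlock_laminated in the frame of bay_1 between -0.012 and 0.012 m and z of padlock_laminated in the frame of bay_1 between -0.004 and 0.006 m and angle between the z axis of padlock_laminated and the z axis of bay_1, either way round below 0.1 rad and angle between the y axis of padlock_laminated and the y axis of bay_1, either way round below 0.2 rad and angle between padlock_laminated's own x axis and vertical below 1.4 rad and angle between padlock_laminated's own z axis and vertical below 0.8 rad) and (x of padlock_brass in the frame of bay_2 between 0.028 and 0.04 m and y of padlock_brass in the frame of bay_2 between -0.012 and 0.012 m and z of padlock_brass in the frame of bay_2 between -0.004 and 0.006 m and angle between the z axis of padlock_brass and the z axis of bay_2, either way round below 0.1 rad and angle between the y axis of padlock_brass and the y axis of bay_2, either way round below 0.2 rad and angle between padlock_brass's own x axis and vertical below 1.4 rad and angle between padlock_brass's own z axis and vertical below 0.8 rad) and (x of padlock_steel in the frame of bay_3 between 0.023 and 0.035 m and y of padlock_steel in the frame of bay_3 between -0.012 and 0.012 m and z of padlock_steel in the frame of bay_3 between -0.004 and 0.006 m and angle between the z axis of padlock_steel and the z axis of bay_3, either way round below 0.1 rad and angle between the y axis of padlock_steel and the y axis of bay_3, either way round below 0.2 rad and angle between padlock_steel's own x axis and vertical below 1.4 rad and angle between padlock_steel's own z axis and vertical below 0.8 rad) and (x of padlock_small in the frame of bay_4 between 0.017 and 0.029 m and y of padlock_small in the frame of bay_4 between -0.012 and 0.012 m and z of padlock_small in the frame of bay_4 between -0.004 and 0.006 m and angle between the z axis of padlock_small and the z axis of bay_4, either way round below 0.1 rad and angle between the y axis of padlock_small and the y axis of bay_4, either way round below 0.2 rad and angle between padlock_small's own x axis and vertical below 1.4 rad and angle between padlock_small's own z axis and vertical below 0.8 rad)) or (horizontal distance between sample_large and bay_4 below 0.13 m and (x of padlock_laminated in the frame of bay_4 between 0.035 and 0.047 m and y of padlock_laminated in the frame of bay_4 between -0.012 and 0.012 m and z of padlock_laminated in the frame of bay_4 between -0.004 and 0.006 m and angle between the z axis of padlock_laminated and the z axis of bay_4, either way round below 0.1 rad and angle between the y axis of padlock_laminated and the y axis of bay_4, either way round below 0.2 rad and angle between padlock_laminated's own x axis and vertical below 1.4 rad and angle between padlock_laminated's own z axis and vertical below 0.8 rad) and (x of padlock_brass in the frame of bay_3 between 0.028 and 0.04 m and y of padlock_brass in the frame of bay_3 between -0.012 and 0.012 m and z of padlock_brass in the frame of bay_3 between -0.004 and 0.006 m and angle between the z axis of padlock_brass and the z axis of bay_3, either way round below 0.1 rad and angle between the y axis of padlock_brass and the y axis of bay_3, either way round below 0.2 rad and angle between padlock_brass's own x axis and vertical below 1.4 rad and angle between padlock_brass's own z axis and vertical below 0.8 rad) and (x of padlock_steel in the frame of bay_2 between 0.023 and 0.035 m and y of padlock_steel in the frame of bay_2 between -0.012 and 0.012 m and z of padlock_steel in the frame of bay_2 between -0.004 and 0.006 m and angle between the z axis of padlock_steel and the z axis of bay_2, either way round below 0.1 rad and angle between the y axis of padlock_steel and the y axis of bay_2, either way round below 0.2 rad and angle between padlock_steel's own x axis and vertical below 1.4 rad and angle between padlock_steel's own z axis and vertical below 0.8 rad) and (x of padlock_small in the frame of bay_1 between 0.017 and 0.029 m and y of padlock_small in the frame of bay_1 between -0.012 and 0.012 m and z of padlock_small in the frame of bay_1 between -0.004 and 0.006 m and angle between the z axis of padlock_small and the z axis of bay_1, either way round below 0.1 rad and angle between the y axis of padlock_small and the y axis of bay_1, either way round below 0.2 rad and angle between padlock_small's own x axis and vertical below 1.4 rad and angle between padlock_small's own z axis and vertical below 0.8 rad))) and linear speed of each of padlock_laminated, padlock_brass, padlock_steel, padlock_small below 0.02 m/s and angular speed of each of padlock_laminated, padlock_brass, padlock_steel, padlock_small below 0.2 rad/s and contact force between the fingers and padlock_laminated below 0.1 N and contact force between the fingers and padlock_brass below 0.1 N and contact force between the fingers and padlock_steel below 0.1 N and contact force between the fingers and padlock_small below 0.1 N); the robot touches nothing.
It fails at once if a padlock is dropped (let go so that it falls faster than 0.6 m/s, about 2 cm) ((linear speed of padlock_laminated above 0.6 m/s and contact force between the fingers and padlock_laminated below 0.01 N) or (linear speed of padlock_brass above 0.6 m/s and contact force between the fingers and padlock_brass below 0.01 N) or (linear speed of padlock_steel above 0.6 m/s and contact force between the fingers and padlock_steel below 0.01 N) or (linear speed of padlock_small above 0.6 m/s and contact force between the fingers and padlock_small below 0.01 N)).
It also fails if it takes over 115 s, if anything falls off the work surface, if the arm or the gripper's body presses on something with over 40 N, if the wrist force passes 120 N, or if a joint passes its speed limit or range.

## Working session

There is one attempt and no reset: what is moved stays moved. The work goes in short steps, Python scripts to look and compute and a tool call to move; the robot and the scene stay as the last step left them, time stands still between calls to the robot, and variables do not carry over. Pictures are saved under pics/ and viewed, at most 14 in all, crops included, and the job is handed in when it is done.

```bash
ls; mkdir -p pics; python3 - <<'E'
from station import ctrl
import cv2,numpy as np
for n in ["scene","side","wrist"]:
    c=ctrl.camera(n); cv2.imwrite(f"pics/a_{n}.png",c["pixels"]); print(n,c["fx"],c["fy"],c["cx"],c["cy"],[k for k in c]); print(np.round(c["extrinsics"],4).tolist())
    np.savez(f"a_{n}.npz",**{k:v for k,v in c.items() if not isinstance(v,str)})
print(ctrl.tip_extent); print(ctrl.get_obs())
E
```

```text
pics
station.py
scene 446.2469138534467 446.2469138534467 280.9717747377572 202.83175026192117 ['pixels', 'fx', 'fy', 'cx', 'cy', 'extrinsics']
[[0.7281, 0.3885, -0.5648, -0.1537], [-0.6851, 0.4386, -0.5815, -0.6346], [0.0219, 0.8104, 0.5855, 0.694], [0.0, 0.0, 0.0, 1.0]]
side 438.22694676888386 438.22694676888386 282.57232249139815 211.93182641960675 ['pixels', 'fx', 'fy', 'cx', 'cy', 'extrinsics']
[[0.3826, 0.8276, -0.4107, 0.0642], [-0.9239, 0.3462, -0.1629, -0.1606], [0.0074, 0.4418, 0.8971, 0.9275], [0.0, 0.0, 0.0, 1.0]]
wrist 325.19226210127806 325.19226210127806 277.5160335370413 210.17047856620792 ['pixels', 'fx', 'fy', 'cx', 'cy', 'extrinsics']
[[0.4394, -0.8732, -0.2108, 0.1818], [0.8983, 0.4267, 0.1048, 0.5223], [-0.0015, -0.2354, 0.9719, 0.384], [0.0, 0.0, 0.0, 1.0]]
0.022
{'time_s': 0.15, 'qpos': array([ 1.04743840e+00,  3.00313236e-01,  1.52141346e+00, -1.66524918e-05,
        1.32070567e+00, -6.66040308e-02]), 'joint_vel': array([ 0.00157118, -0.00278084, -0.0006268 ,  0.00077788,  0.00178747,
        0.00116626]), 'tau': array([ 6.70994214e-04, -5.31961620e+01, -3.52819240e+01,  7.08459970e-02,
        2.36065651e-02, -7.15248916e-05]), 'ee_pos': array([0.24249173, 0.49346423, 0.22704383]), 'eef_rot': array([-3.14075373e+00, -3.97917575e-05,  2.68484287e+00]), 'force': array([-0.11101222,  0.40125048,  0.50408461]), 'moment': array([0.02192457, 0.00648655, 0.01631254]), 'grip_force': 0.0, 'grip_width': 0.09419274177373181}
```
View pics/a_scene.png

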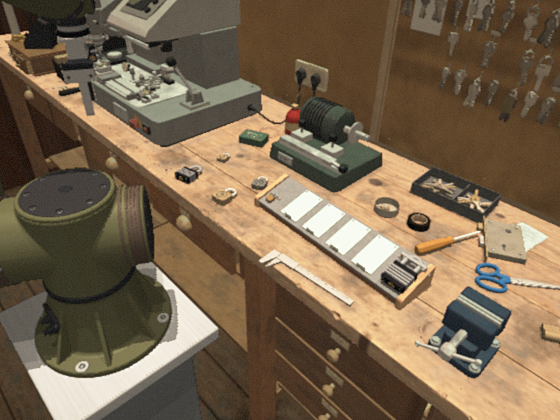

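View pics/a_side.png

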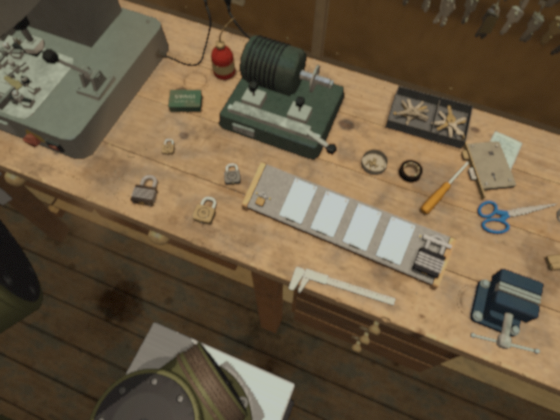

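Both views show the large sample at the right end (side ~ (432,256)) and the tiny one at the left (262,200). So laminated goes in bay 4, brass in 3, steel in 2 and small in 1. The locks in the side view: laminated (145,190), brass (206,210), steel (232,173), small (168,145). The steel one seems to point toward (232,165).

```bash
cat > h.py <<'E'
import numpy as np,cv2
def load(n,p="a"): return dict(np.load(f"{p}_{n}.npz"))
def ray(c,uv):
    uv=np.atleast_2d(uv).astype(float); d=np.c_[(uv[:,0]-c["cx"])/c["fx"],-(uv[:,1]-c["cy"])/c["fy"],-np.ones(len(uv))]
    return c["extrinsics"][:3,3], d@c["extrinsics"][:3,:3].T
def plane(c,uv,z):
    o,d=ray(c,uv); return o+d*((z-o[2])/d[:,2])[:,None]
def tri(c1,p1,c2,p2):
    o1,d1=ray(c1,p1);o2,d2=ray(c2,p2);out=[]
    for a,b in zip(d1,d2):
        s,_,_,_=np.linalg.lstsq(np.c_[a,-b],o2-o1,rcond=None)
        A=o1+a*s[0];B=o2+b*s[1]; out.append(np.r_[(A+B)/2,np.linalg.norm(A-B)])
    return np.array(out)
def quads(c,sat=60,val=150,lo=300,hi=3000):
    h=cv2.cvtColor(c["pixels"],cv2.COLOR_BGR2HSV)
    m=((h[...,1]<sat)&(h[...,2]>val)).astype(np.uint8)*255
    q=[]
    for k in cv2.findContours(m,cv2.RETR_EXTERNAL,cv2.CHAIN_APPROX_NONE)[0]:
        if lo<cv2.contourArea(k)<hi: q.append((cv2.minAreaRect(k),k))
    return q,m
E
python3 - <<'E'
from h import *
for n in ["side","scene"]:
    c=load(n);q,m=quads(c)
    for r,k in q:
        M=cv2.moments(k); print(n,np.round([M["m10"]/M["m00"],M["m01"]/M["m00"],M["m00"]],1), cv2.approxPolyDP(k,4,True)[:,0].tolist())
c=load("side")["pixels"]
cv2.imwrite("pics/b.png",cv2.resize(c[120:240,120:280],None,fx=5,fy=5,interpolation=cv2.INTER_CUBIC))
c=load("scene")["pixels"]
cv2.imwrite("pics/c.png",cv2.resize(c[140:260,160:320],None,fx=5,fy=5,interpolation=cv2.INTER_CUBIC))
E
```

```text
side [ 260.3  385.5 1927.5] [[205, 345], [219, 364], [227, 361], [242, 377], [264, 413], [262, 419], [281, 419], [291, 383]]
side [333.4 284.  827.5] [[289, 287], [301, 278], [300, 290], [312, 279], [394, 301], [298, 267]]
side [507.3 146.9 486. ] [[495, 132], [491, 141], [499, 143], [510, 168], [521, 143]]
side [ 47.9  75.5 495.5] [[27, 61], [32, 87], [51, 88], [68, 69], [51, 66], [35, 82], [30, 58]]
scene [455.5 346.3 325. ] [[440, 348], [449, 356], [481, 362], [455, 353], [464, 330]]
scene [303.2 273.  610. ] [[259, 261], [272, 258], [266, 266], [281, 260], [352, 302], [275, 250]]
scene [530.8 235.9 387.5] [[516, 224], [521, 226], [525, 251], [547, 237], [522, 222]]
scene [166.  110.4 554.5] [[189, 103], [184, 96], [140, 111], [161, 121], [189, 112], [178, 100]]
scene [226.3  92.5 502.5] [[259, 89], [246, 92], [251, 84], [240, 80], [239, 90], [233, 82], [194, 92], [201, 89], [203, 95], [208, 90], [211, 96], [204, 102], [210, 98], [211, 105]]
scene [159.2  92.9 593.5] [[187, 89], [171, 74], [175, 82], [155, 85], [160, 88], [146, 95], [151, 101], [124, 100], [94, 82], [135, 107]]
scene [126.7  79.8 591.5] [[106, 81], [125, 96], [148, 84], [135, 86], [140, 74], [152, 75], [130, 64], [135, 71], [132, 80], [118, 64], [111, 66], [122, 77], [115, 79], [130, 89]]
scene [136.8  18.4 781. ] [[108, 20], [144, 36], [175, 0], [167, 0], [147, 20], [121, 12], [128, 0], [123, 0]]
```

View pics/b.png

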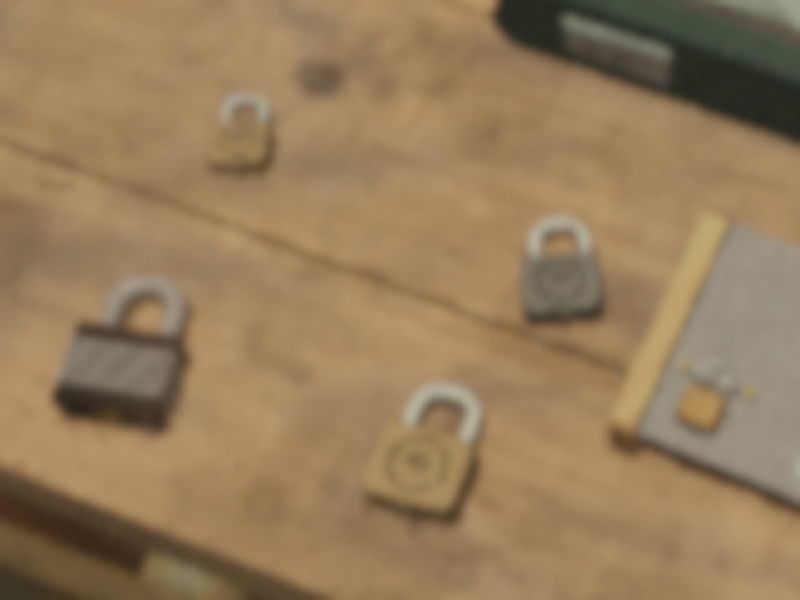

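View pics/c.png

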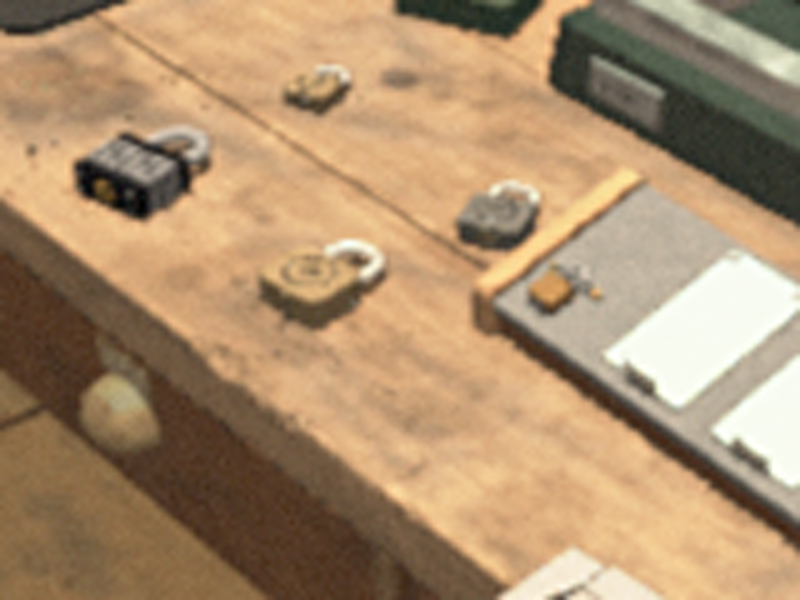

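The crops show all four locks on their backs: laminated body corners ~(80,325),(182,350),(165,425),(60,405), with the others similar. Shackles all point roughly away from the robot. Next I'll measure the locks and bays.

```bash
python3 - <<'E'
from h import *
s=load("side");c=load("scene")
# side crop coords: (bottom-mid top face, shackle outer tip) rough
L={"lam":((113,405),(152,282),.022),"brass":((412,500),(450,388),.019),"steel":((563,308),(560,220),.016),"small":((237,166),(247,97),.013)}
for k,(b,t,h) in L.items():
    B=plane(s,(np.array(b)+.5)/5-.5+120,h)[0];T=plane(s,(np.array(t)+.5)/5-.5+120,h/2)[0]
    d=T-B; print(k,"B",B.round(4),"T",T.round(4),"len",np.linalg.norm(d[:2]).round(4),"yaw",np.degrees(np.arctan2(d[1],d[0])).round(1))
def qs(c,box):
    x0,y0,x1,y1=box; im=c["pixels"]; h=cv2.cvtColor(im,cv2.COLOR_BGR2HSV)
    m=np.zeros(h.shape[:2],np.uint8); m[y0:y1,x0:x1]=((h[...,2]>165)&(h[...,1]<60))[y0:y1,x0:x1]*255
    out=[]
    for k in cv2.findContours(m,cv2.RETR_EXTERNAL,cv2.CHAIN_APPROX_NONE)[0]:
        if cv2.contourArea(k)>250:
            M=cv2.moments(k); out.append((M["m10"]/M["m00"],M["m01"]/M["m00"],M["m00"],cv2.boxPoints(cv2.minAreaRect(k)).round(1).tolist()))
    return sorted(out,key=lambda o:o[0])
a=qs(s,(275,170,425,270));b=qs(c,(280,180,405,280))
for o in a+b: print(np.round(o[:3],1),o[3])
p=tri(s,[o[:2] for o in a],c,[o[:2] for o in b]); print(p.round(4))
E
```

```text
lam B [0.3799 0.3164 0.022 ] T [0.4495 0.3393 0.011 ] len 0.0733 yaw 18.2
brass B [0.391  0.1669 0.019 ] T [0.4537 0.1806 0.0095] len 0.0642 yaw 12.3
steel B [0.5108 0.1478 0.016 ] T [0.5596 0.1734 0.008 ] len 0.0551 yaw 27.7
small B [0.5234 0.3332 0.013 ] T [0.5655 0.3525 0.0065] len 0.0463 yaw 24.7
[297.9 200.2 936.5] [[278.1000061035156, 214.1999969482422], [294.70001220703125, 176.39999389648438], [317.5, 186.39999389648438], [300.79998779296875, 224.1999969482422]]
[329.6 213.  976.5] [[309.70001220703125, 227.3000030517578], [326.20001220703125, 188.89999389648438], [349.29998779296875, 198.89999389648438], [332.8999938964844, 237.1999969482422]]
[ 362.1  226.2 1018. ] [[341.79998779296875, 240.8000030517578], [357.79998779296875, 201.89999389648438], [382.29998779296875, 212.0], [366.29998779296875, 250.89999389648438]]
[ 395.8  239.5 1068. ] [[375.0, 254.60000610351562], [391.6000061035156, 214.10000610351562], [416.3999938964844, 224.3000030517578], [399.8999938964844, 264.79998779296875]]
[ 338.8  231.1 5252. ] [[262.6000061035156, 211.89999389648438], [285.8999938964844, 174.60000610351562], [417.79998779296875, 257.0], [394.3999938964844, 294.29998779296875]]
[[ 0.6289 -0.0166 -0.1263  0.0769]]
```

```bash
python3 - <<'E'
from h import *
s=load("side");c=load("scene")
def qs(c,box,v):
    x0,y0,x1,y1=box; h=cv2.cvtColor(c["pixels"],cv2.COLOR_BGR2HSV)
    m=np.zeros(h.shape[:2],np.uint8); m[y0:y1,x0:x1]=((h[...,2]>v)&(h[...,1]<60))[y0:y1,x0:x1]*255
    out=[]
    for k in cv2.findContours(m,cv2.RETR_EXTERNAL,cv2.CHAIN_APPROX_NONE)[0]:
        if cv2.contourArea(k)>250:
            M=cv2.moments(k); out.append((M["m10"]/M["m00"],M["m01"]/M["m00"],M["m00"]))
    return sorted(out,key=lambda o:o[0])
a=qs(s,(275,170,425,270),170)
for v in (190,205,215,225):
    b=qs(c,(275,180,405,285),v); print(v,np.round(b,1).tolist())
    if len(b)==4:
        p=tri(s,[o[:2] for o in a],c,[o[:2] for o in b]); print(p.round(4)); d=p[3]-p[0]; print(np.linalg.norm(d[:3]),np.degrees(np.arctan2(d[0],-d[1])))
E
```

```text
190 [[297.0, 267.2, 299.5], [338.1, 228.2, 4062.5]]
205 [[297.1, 267.2, 294.0], [301.5, 204.6, 587.5], [323.8, 219.4, 661.0], [348.0, 235.5, 760.0], [375.0, 253.1, 876.0]]
215 [[297.3, 267.2, 287.5], [301.4, 204.8, 568.0], [323.8, 219.5, 642.0], [348.1, 235.6, 744.5], [374.9, 253.1, 861.0]]
225 [[297.9, 267.5, 264.0], [301.4, 204.9, 547.0], [323.7, 219.5, 632.0], [348.1, 235.6, 724.0], [374.7, 253.3, 838.5]]
```

```bash
python3 - <<'E'
from h import *
s=load("side");c=load("scene")
A=np.array([[297.9,200.2],[329.6,213],[362.1,226.2],[395.8,239.5]]);B=np.array([[301.4,204.8],[323.8,219.5],[348.1,235.6],[374.9,253.1]])
p=tri(s,A,c,B);print(p.round(4));d=p[3]-p[0];print(np.linalg.norm(d[:3])/3,np.degrees(np.arctan2(d[0],-d[1])))
bx=[[[278.1,214.2],[294.7,176.4],[317.5,186.4],[300.8,224.2]],[[375,254.6],[391.6,214.1],[416.4,224.3],[399.9,264.8]]]
z=p[:,2].mean()
for q in bx:
    q=np.array(q); lo=plane(s,(q[0]+q[3])/2,z-.0127)[0];hi=plane(s,(q[1]+q[2])/2,z+.0127)[0];print(lo.round(4),hi.round(4),np.linalg.norm(hi-lo),np.degrees(np.arctan2(*(hi-lo)[1::-1])))
E
```

```text
[[ 5.149e-01 -1.970e-02  3.440e-02  7.000e-04]
 [ 5.119e-01 -9.820e-02  3.500e-02  7.000e-04]
 [ 5.088e-01 -1.765e-01  3.530e-02  7.000e-04]
 [ 5.062e-01 -2.549e-01  3.610e-02  2.000e-04]]
0.07848410778858787 -2.122248587946632
[ 0.4675 -0.0179  0.0225] [ 0.5609 -0.021   0.0479] 0.0967843959640853 -1.9490646002391083
[ 0.4595 -0.2527  0.0225] [ 0.5545 -0.257   0.0479] 0.09847724195405784 -2.598206467277514
```

```bash
cat >> h.py <<'E'
from scipy.spatial.transform import Rotation as R
D=np.diag([-1,1,-1.])
LK={"lam":[.4147,.3279,18.2,.078,-.017],"brass":[.4223,.1738,12.3,.068,-.013],"steel":[.5352,.1606,27.7,.058,-.011],"small":[.5445,.3429,24.7,.046,-.0085]} # x,y,yaw,len,grip x
BAY={"small":[.5149,-.0197,.0348],"steel":[.5119,-.0982,.035],"brass":[.5088,-.1765,.0354],"lam":[.5062,-.2549,.0358]}
RB=R.from_euler("xyz",[0,-16,-2.1],degrees=True).as_matrix()
def pick(k,h=.024):
    x,y,a,L,g=LK[k]; M=R.from_euler("z",a,degrees=True).as_matrix(); return np.array([x,y,0])+M@[g,0,h],M@D
def place(k,up=.003,h=.024,gap=.004):
    L,g=LK[k][3:]; return np.array(BAY[k])+RB@[-.046+L/2+g+gap,0,h+up],RB@D
def delta(p,M):
    from station import ctrl
    o=ctrl.get_obs(); C=R.from_euler("xyz",o["eef_rot"]).as_matrix()
    print("rot",R.from_matrix(C.T@M).as_rotvec().round(4),"shift after rot",(M.T@(p-o["ee_pos"])).round(4),"F",o["force"].round(2),"q",o["qpos"].round(2),"t",o["time_s"])
E
python3 - <<'E'
from h import *
p,M=pick("lam"); p[2]=.16; print(p); delta(p,M)
s=load("side"); print(plane(s,[[221,121],[222,125],[316,152],[320,158]],0).round(3))
E
```

```text
[0.39855048 0.32259031 0.16      ]
rot [-8.000e-04 -4.000e-04 -7.744e-01] shift after rot [-0.0949 -0.2111  0.067 ] F [-0.11  0.4   0.5 ] q [ 1.05  0.3   1.52 -0.    1.32 -0.07] t 0.15
[[ 0.672  0.259  0.   ]
 [ 0.662  0.251  0.   ]
 [ 0.678 -0.006  0.   ]
 [ 0.665 -0.021  0.   ]]
```

>>> {"op": "shift_gripper", "data": {"rows": [[0, 0, 0, 0, 0, -0.129], [0, 0, 0, 0, 0, -0.129], [0, 0, 0, 0, 0, -0.129], [0, 0, 0, 0, 0, -0.129], [0, 0, 0, 0, 0, -0.129], [0, 0, 0, 0, 0, -0.129]], "finger_gap": 0.094}}

```text
time_s: 0.75
ee_pos: [0.2425, 0.4935, 0.2272]
eef_rot: [-3.141, -0.0, -2.819]
force: [0.6, -0.4, -0.2]
grip_width: 0.0938
grip_force: 0.0
```

>>> {"op": "shift_gripper", "data": {"rows": [[-0.016, -0.035, 0.011, 0, 0, 0], [-0.016, -0.035, 0.011, 0, 0, 0], [-0.016, -0.035, 0.011, 0, 0, 0], [-0.016, -0.035, 0.011, 0, 0, 0], [-0.016, -0.035, 0.011, 0, 0, 0], [-0.016, -0.035, 0.011, 0, 0, 0], [0, 0, 0, 0, 0, 0]]}}

```text
time_s: 1.45
ee_pos: [0.401, 0.321, 0.1599]
eef_rot: [-3.14, -0.002, -2.828]
force: [-0.4, 0.9, -0.0]
grip_width: 0.094
grip_force: 0.0
```

```bash
python3 - <<'E'
from h import *
from station import ctrl
p,M=pick("lam"); delta(p,M)
c=ctrl.camera("wrist"); np.savez("w1.npz",**c); cv2.imwrite("pics/w1.png",c["pixels"])
E
```

```text
rot [-0.0012 -0.0022 -0.0042] shift after rot [0.0018 0.0023 0.1359] F [-0.45  0.87 -0.  ] q [ 0.6   0.29  1.7  -0.    1.15 -1.28] t 1.45
```

View pics/w1.png

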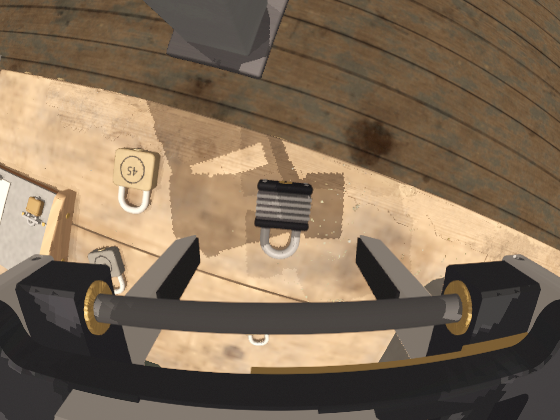

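The wrist view shows the laminated lock between the fingers: keyway edge at (259,181)-(312,186), shackle tip (282,257). The brass lock's body is at (136,169), its shackle tip at (132,212).

```bash
cat >> h.py <<'E'
def wray(c,uv,z):
    uv=np.atleast_2d(uv).astype(float)-[c["cx"],c["cy"]]; r=np.linalg.norm(uv,axis=1); t=r/c["fx"]; k=np.sin(t)/r
    d=np.c_[uv[:,0]*k,-uv[:,1]*k,-np.cos(t)]@c["extrinsics"][:3,:3].T; o=c["extrinsics"][:3,3]
    return o+d*((np.asarray(z)-o[2])/d[:,2])[:,None]
E
python3 - <<'E'
from h import *
c=dict(np.load("w1.npz"))
for k,q,t,h in (("lam",[[259,181],[312,186],[255,226],[308,231]],[282,257],.022),("brass",[[118,150],[157,152],[155,190],[115,186]],[132,213],.019)):
    P=wray(c,q,h)[:,:2]; T=wray(c,t,h/2)[0,:2]; B=(P[0]+P[1])/2; d=T-B; print(k,"B",B.round(4),"T",T.round(4),np.linalg.norm(d).round(4),np.degrees(np.arctan2(d[1],d[0])).round(1),"w",np.linalg.norm(P[0]-P[1]).round(4),"mid",((B+T)/2).round(4))
E
```

```text
lam B [0.3779 0.3198] T [0.4515 0.3408] 0.0765 15.9 w 0.049 mid [0.4147 0.3303]
brass B [0.391  0.1724] T [0.4572 0.1777] 0.0665 4.6 w 0.0431 mid [0.4241 0.1751]
```

```bash
sed -i 's/\.4147,\.3279,18\.2/.4147,.3300,16.5/' h.py; python3 -c "
from h import *
delta(*pick('lam'))"
```

```text
rot [-0.0005 -0.0015  0.0262] shift after rot [0.0008 0.003  0.1367] F [0.01 0.95 0.15] q [ 0.61  0.29  1.7  -0.    1.16 -1.28] t 1.5
```

>>> {"op": "shift_gripper", "data": {"rows": [[0.001, 0.003, 0, 0, 0, 0.026], [0, 0, 0.03, 0, 0, 0], [0, 0, 0.03, 0, 0, 0], [0, 0, 0.03, 0, 0, 0], [0, 0, 0.027, 0, 0, 0], [0, 0, 0.015, 0, 0, 0], [0, 0, 0.005, 0, 0, 0], [0, 0, 0, 0, 0, 0]]}}

```text
time_s: 2.3
ee_pos: [0.397, 0.3271, 0.0244]
eef_rot: [-3.142, -0.001, -2.85]
force: [-0.3, -0.4, 0.1]
grip_width: 0.0942
grip_force: 0.0
```

>>> {"op": "shift_gripper", "data": {"rows": [[0, 0, 0, 0, 0, 0], [0, 0, 0, 0, 0, 0], [0, 0, 0, 0, 0, 0], [0, 0, 0, 0, 0, 0], [0, 0, 0, 0, 0, 0], [0, 0, 0, 0, 0, 0]], "finger_gap": 0.04, "grip_force": 30}}

```text
time_s: 2.9
ee_pos: [0.3975, 0.3265, 0.0246]
eef_rot: [3.142, 0.0, -2.85]
force: [0.6, -0.4, 2.2]
grip_width: 0.0523
grip_force: 29.5
```

>>> {"op": "shift_gripper", "data": {"rows": [[0, 0, -0.01, 0, 0, 0], [0, 0, -0.03, 0, 0, 0], [0, 0, -0.04, 0, 0, 0], [0, 0, -0.04, 0, 0, 0], [0, 0, -0.03, 0, 0, 0]]}}

```text
time_s: 3.4
ee_pos: [0.3975, 0.3266, 0.1775]
eef_rot: [3.141, 0.002, -2.85]
force: [-0.2, -0.3, -2.0]
grip_width: 0.0527
grip_force: 29.5
```

```bash
python3 -c "
from h import *
delta(*place('lam',.06))"
```

```text
rot [ 0.0467 -0.275   0.3255] shift after rot [-0.0658 -0.5772  0.0881] F [-0.15 -0.32 -2.02] q [ 0.62  0.27  1.68  0.    1.19 -1.25] t 3.4
```

>>> {"op": "shift_gripper", "data": {"rows": [[0, 0, 0, 0.0117, -0.0688, 0.0814], [0, 0, 0, 0.0117, -0.0688, 0.0814], [0, 0, 0, 0.0117, -0.0688, 0.0814], [0, 0, 0, 0.0117, -0.0688, 0.0814], [-0.005, -0.03, 0, 0, 0, 0], [-0.005, -0.045, 0, 0, 0, 0], [-0.005, -0.045, 0, 0, 0, 0], [-0.005, -0.045, 0, 0, 0, 0], [-0.005, -0.045, 0, 0, 0, 0], [-0.005, -0.045, 0, 0, 0, 0]]}}

```text
time_s: 4.4
ee_pos: [0.4164, 0.069, 0.1837]
eef_rot: [-3.14, 0.279, 3.106]
force: [1.3, -0.4, -2.1]
grip_width: 0.0523
grip_force: 29.5
```

>>> {"op": "shift_gripper", "data": {"rows": [[-0.005, -0.045, 0, 0, 0, 0], [-0.005, -0.045, 0, 0, 0, 0], [-0.005, -0.045, 0, 0, 0, 0], [-0.005, -0.045, 0, 0, 0, 0], [-0.005, -0.045, 0, 0, 0, 0], [-0.005, -0.045, 0, 0, 0, 0], [-0.006, -0.045, 0, 0, 0, 0], [0, -0.007, 0, 0, 0, 0], [0, 0, 0, 0, 0, 0]]}}

```text
time_s: 5.3
ee_pos: [0.4392, -0.2531, 0.1932]
eef_rot: [-3.141, 0.277, 3.103]
force: [-0.5, 0.7, -1.2]
grip_width: 0.0525
grip_force: 29.5
```

```bash
python3 -c "
from h import *
delta(*place('lam',.003))"
```

```text
rot [-0.0012 -0.002  -0.0016] shift after rot [-0.001   0.0006  0.1428] F [-0.51  0.65 -1.18] q [-0.68  0.12  1.85  0.2   0.96 -2.3 ] t 5.3
```

>>> {"op": "shift_gripper", "data": {"rows": [[-0.001, 0.001, 0.03, 0, 0, 0], [0, 0, 0.04, 0, 0, 0], [0, 0, 0.035, 0, 0, 0], [0, 0, 0.02, 0, 0, 0], [0, 0, 0.01, 0, 0, 0], [0, 0, 0, 0, 0, 0]]}}

```text
time_s: 5.9
ee_pos: [0.4776, -0.2516, 0.0633]
eef_rot: [-3.141, 0.277, 3.106]
force: [-0.1, -0.3, -1.6]
grip_width: 0.0523
grip_force: 29.5
```

```bash
python3 - <<'E'
from h import *
from station import ctrl
delta(*place('lam',0))
for n in ("wrist","scene"):
    c=ctrl.camera(n); cv2.imwrite(f"pics/d_{n}.png",c["pixels"]); np.savez(f"d_{n}.npz",**c)
a=cv2.imread("pics/d_scene.png")[190:310,290:450]; b=cv2.imread("pics/d_wrist.png")[60:330,100:460]
a=cv2.resize(a,(440,330),interpolation=cv2.INTER_CUBIC)
cv2.imwrite("pics/d.png",np.hstack([a,cv2.resize(b,(360,330))]))
E
```

```text
rot [ 0.0001 -0.0026  0.0014] shift after rot [ 0.     -0.0022  0.0103] F [-0.15 -0.29 -1.63] q [-0.62  0.38  1.87  0.24  0.67 -2.33] t 5.9
```

View pics/d.png

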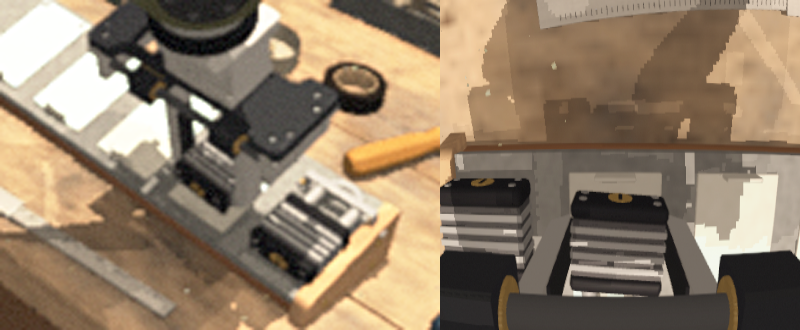

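The laminated lock hangs centred over bay 4 (lock at x≈619 against a plate from 570 to 664 in the inset), with the stop just in front. I'll lower it.

>>> {"op": "shift_gripper", "data": {"rows": [[0, -0.002, 0.003, 0, 0, 0], [0, 0, 0.003, 0, 0, 0], [0, 0, 0.002, 0, 0, 0], [0, 0, 0, 0, 0, 0], [0, 0, 0, 0, 0, 0]]}}

```text
time_s: 6.5
ee_pos: [0.4799, -0.2552, 0.0563]
eef_rot: [-3.14, 0.278, 3.105]
force: [-0.3, -0.8, 1.3]
grip_width: 0.0519
grip_force: 29.7
```

>>> {"op": "shift_gripper", "data": {"rows": [[0, 0, 0.001, 0, 0, 0], [0, 0, 0, 0, 0, 0]]}}

```text
time_s: 6.7
ee_pos: [0.4806, -0.2555, 0.0561]
eef_rot: [-3.139, 0.28, 3.105]
force: [-4.6, 0.0, 10.2]
grip_width: 0.0521
grip_force: 29.9
```

>>> {"op": "shift_gripper", "data": {"rows": [[0, 0, 0.001, 0, 0, 0], [0, 0, 0, 0, 0, 0]]}}

```text
time_s: 6.9
ee_pos: [0.481, -0.2556, 0.0557]
eef_rot: [-3.139, 0.28, 3.105]
force: [-5.8, 1.1, 16.0]
grip_width: 0.052
grip_force: 30.0
```

>>> {"op": "shift_gripper", "data": {"rows": [[0, 0, -0.0015, 0, 0, 0], [0, 0, 0, 0, 0, 0]]}}

```text
time_s: 7.1
ee_pos: [0.4798, -0.2549, 0.0556]
eef_rot: [-3.14, 0.278, 3.105]
force: [0.2, -0.7, -2.4]
grip_width: 0.0515
grip_force: 30.0
```

>>> {"op": "shift_gripper", "data": {"rows": [[0, 0, 0, 0, 0, 0], [0, 0, 0, 0, 0, 0], [0, 0, 0, 0, 0, 0], [0, 0, 0, 0, 0, 0]], "finger_gap": 0.066}}

```text
time_s: 7.5
ee_pos: [0.48, -0.255, 0.0555]
eef_rot: [-3.14, 0.278, 3.105]
force: [0.1, -0.1, 0.1]
grip_width: 0.066
grip_force: 0.0
```

```bash
python3 - <<'E'
from h import *
from station import ctrl
c=ctrl.camera("wrist"); np.savez("e.npz",**c); cv2.imwrite("pics/e.png",cv2.resize(c["pixels"][60:330,100:460],(720,540)))
delta(*place('lam',0))
E
```

```text
rot [-0.0012 -0.0014  0.0003] shift after rot [0.0002 0.0011 0.0022] F [-1.33  0.53  0.24] q [-0.63  0.4   1.87  0.25  0.66 -2.34] t 7.55
```

View pics/e.png

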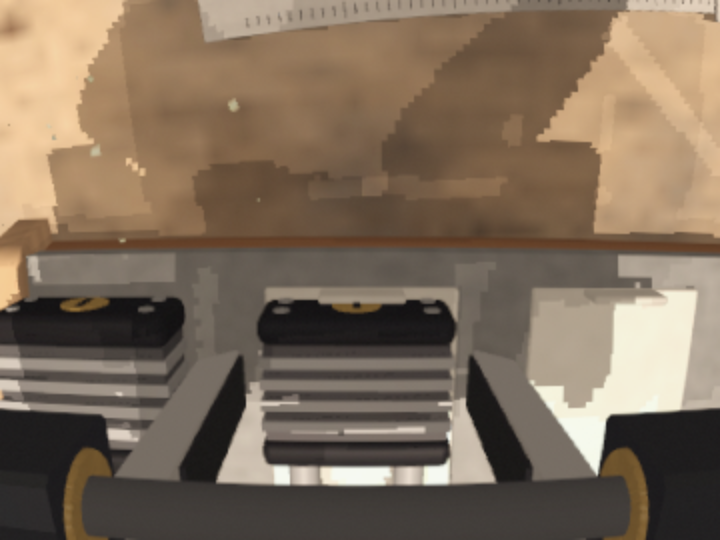

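The laminated lock is seated on the stop, centred in bay 4. I'll retract and go to the brass one.

```bash
sed -i 's/\.4223,\.1738,12\.3/.424,.1745,8/' h.py
```

>>> {"op": "shift_gripper", "data": {"rows": [[0, 0, -0.01, 0, 0, 0], [0, 0, -0.03, 0, 0, 0], [0, 0, -0.045, 0, 0, 0], [0, 0, -0.045, 0, 0, 0]]}}

```text
time_s: 7.95
ee_pos: [0.4434, -0.2533, 0.1823]
eef_rot: [-3.14, 0.277, 3.105]
force: [1.0, -0.9, -0.5]
grip_width: 0.0661
grip_force: 0.0
```

```bash
python3 -c "
from h import *
delta(*pick('brass',.16))"
```

```text
rot [-0.0255  0.2764 -0.175 ] shift after rot [-0.0273  0.4263  0.0223] F [ 1.02 -0.85 -0.53] q [-0.67  0.14  1.85  0.2   0.93 -2.31] t 7.95
```

>>> {"op": "shift_gripper", "data": {"rows": [[0, 0, 0, -0.0085, 0.0921, -0.0583], [0, 0, 0, -0.0085, 0.0921, -0.0583], [0, 0, 0, -0.0085, 0.0921, -0.0583], [-0.003, 0.03, 0, 0, 0, 0], [-0.003, 0.045, 0, 0, 0, 0], [-0.003, 0.045, 0, 0, 0, 0], [-0.003, 0.045, 0.002, 0, 0, 0], [-0.003, 0.045, 0.005, 0, 0, 0], [-0.003, 0.045, 0.005, 0, 0, 0], [-0.003, 0.045, 0.005, 0, 0, 0]], "finger_gap": 0.09}}

```text
time_s: 8.95
ee_pos: [0.4228, 0.048, 0.1642]
eef_rot: [-3.141, 0.002, -3.003]
force: [1.5, 0.7, -0.6]
grip_width: 0.0897
grip_force: 0.0
```

>>> {"op": "shift_gripper", "data": {"rows": [[-0.003, 0.045, 0.005, 0, 0, 0], [-0.003, 0.045, 0, 0, 0, 0], [-0.001, 0.035, 0, 0, 0, 0], [0, 0, 0, 0, 0, 0]]}}

```text
time_s: 9.35
ee_pos: [0.4123, 0.1741, 0.1591]
eef_rot: [3.142, 0.001, -2.998]
force: [-0.1, -1.2, 0.1]
grip_width: 0.09
grip_force: 0.0
```

```bash
python3 - <<'E'
from h import *
from station import ctrl
delta(*pick('brass'))
c=ctrl.camera("wrist"); np.savez("w2.npz",**c); cv2.imwrite("pics/w2.png",cv2.resize(c["pixels"][90:390,80:480],(800,600),interpolation=cv2.INTER_CUBIC))
E
```

```text
rot [0.     0.0014 0.0035] shift after rot [ 0.0013 -0.0012  0.1351] F [-0.15 -1.16  0.12] q [ 0.32  0.15  1.88 -0.    1.11 -1.4 ] t 9.35
```

View pics/w2.png

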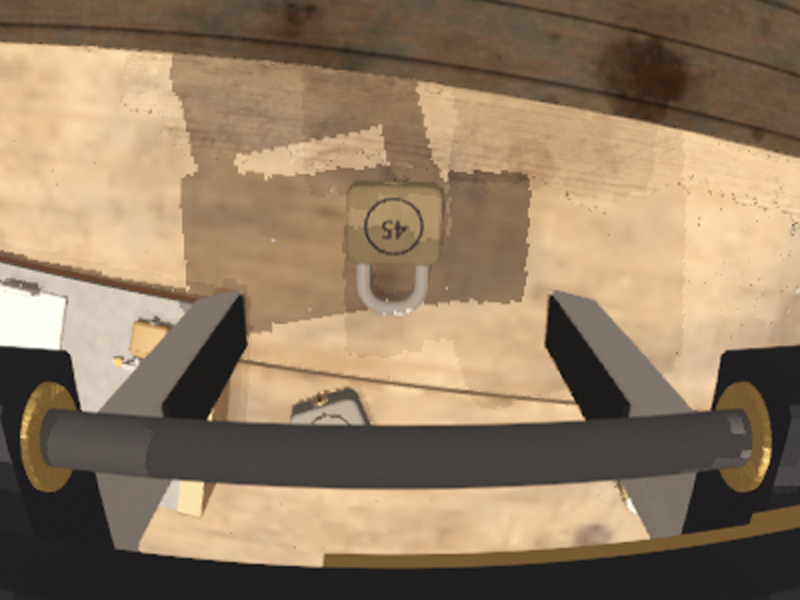

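Brass lock: bottom edge (350,184)-(442,184), shackle tip (392,314) in the crop; steel bottom edge ~(293,405)-(355,390).

```bash
python3 - <<'E'
from h import *
c=dict(np.load("w2.npz")); f=lambda q:np.atleast_2d(q)/2.+[80,90]
B=wray(c,f([396,184]),.019)[0,:2];T=wray(c,f([392,314]),.0095)[0,:2];d=T-B
print(B,T,np.linalg.norm(d),np.degrees(np.arctan2(d[1],d[0])),(B+T)/2)
s=wray(c,f([[293,405],[355,390]]),.016)[:,:2];e=s[0]-s[1];print(s,np.linalg.norm(e),np.degrees(np.arctan2(-e[1],-e[0]))-90)
E
```

```text
[0.39003678 0.17003191] [0.45667507 0.17776562] 0.06708555798576869 6.619853082061905 [0.42335593 0.17389876]
[[0.51265169 0.13358842]
 [0.49851211 0.16464576]] 0.034124563874241835 24.478509662882416
```

```bash
sed -i 's/\.424,\.1745,8/.4234,.1739,6.6/' h.py
```

>>> {"op": "shift_gripper", "data": {"rows": [[0.002, -0.002, 0, 0, 0, 0.027], [0, 0, 0.03, 0, 0, 0], [0, 0, 0.03, 0, 0, 0], [0, 0, 0.03, 0, 0, 0], [0, 0, 0.027, 0, 0, 0], [0, 0, 0.013, 0, 0, 0], [0, 0, 0.005, 0, 0, 0], [0, 0, 0, 0, 0, 0]]}}

```text
time_s: 10.2
ee_pos: [0.4115, 0.168, 0.0236]
eef_rot: [-3.141, 0.0, -3.031]
force: [0.3, -0.5, -0.2]
grip_width: 0.0902
grip_force: 0.0
```

>>> {"op": "shift_gripper", "data": {"rows": [[0, 0, 0, 0, 0, 0], [0, 0, 0, 0, 0, 0], [0, 0, 0, 0, 0, 0], [0, 0, 0, 0, 0, 0], [0, 0, 0, 0, 0, 0], [0, 0, 0, 0, 0, 0]], "finger_gap": 0.03, "grip_force": 30}}

```text
time_s: 10.8
ee_pos: [0.4114, 0.169, 0.0235]
eef_rot: [-3.141, 0.001, -3.029]
force: [0.1, -0.2, 0.8]
grip_width: 0.0456
grip_force: 0.2
```

>>> {"op": "shift_gripper", "data": {"rows": [[0, 0, -0.01, 0, 0, 0], [0, 0, -0.03, 0, 0, 0], [0, 0, -0.04, 0, 0, 0], [0, 0, -0.04, 0, 0, 0], [0, 0, -0.03, 0, 0, 0]]}}

```text
time_s: 11.3
ee_pos: [0.4113, 0.169, 0.1765]
eef_rot: [3.142, 0.003, -3.029]
force: [0.6, 0.7, -1.3]
grip_width: 0.0446
grip_force: 30.0
```

```bash
python3 -c "
from h import *
delta(*place('brass',.06))"
```

```text
rot [ 0.0211 -0.276   0.1482] shift after rot [-0.046  -0.3417  0.082 ] F [ 0.62  0.67 -1.32] q [ 0.31  0.12  1.87 -0.    1.15 -1.38] t 11.3
```

>>> {"op": "shift_gripper", "data": {"rows": [[0, 0, 0, 0.007, -0.092, 0.0494], [0, 0, 0, 0.007, -0.092, 0.0494], [0, 0, 0, 0.007, -0.092, 0.0494], [-0.005, -0.03, 0, 0, 0, 0], [-0.006, -0.045, 0, 0, 0, 0], [-0.006, -0.045, 0, 0, 0, 0], [-0.006, -0.045, 0, 0, 0, 0], [-0.006, -0.045, 0, 0, 0, 0], [-0.006, -0.045, 0, 0, 0, 0], [-0.006, -0.045, 0, 0, 0, 0]]}}

```text
time_s: 12.3
ee_pos: [0.4392, -0.1342, 0.1857]
eef_rot: [-3.141, 0.278, 3.105]
force: [1.0, 0.5, -1.9]
grip_width: 0.0449
grip_force: 30.0
```

>>> {"op": "shift_gripper", "data": {"rows": [[-0.005, -0.031, 0, 0, 0, 0], [0, -0.01, 0.03, 0, 0, 0], [0, 0, 0.045, 0, 0, 0], [0, 0, 0, 0, 0, 0]]}}

```text
time_s: 12.7
ee_pos: [0.4616, -0.1734, 0.1097]
eef_rot: [3.138, 0.269, 3.104]
force: [-0.4, 0.8, -2.1]
grip_width: 0.0447
grip_force: 30.0
```

```bash
python3 -c "
from h import *
delta(*place('brass',.005))"
```

```text
rot [ 0.0032 -0.0099 -0.0013] shift after rot [-0.004  -0.0014  0.0554] F [-0.35  0.75 -2.09] q [-0.49  0.2   1.97  0.18  0.73 -2.15] t 12.7
```

>>> {"op": "shift_gripper", "data": {"rows": [[-0.003, -0.001, 0.02, 0, 0, 0], [0, 0, 0.02, 0, 0, 0], [0, 0, 0.012, 0, 0, 0], [0, 0, 0, 0, 0, 0], [0, 0, 0, 0, 0, 0]]}}

```text
time_s: 13.2
ee_pos: [0.4807, -0.1759, 0.0662]
eef_rot: [-3.141, 0.278, 3.105]
force: [0.1, 0.4, -1.5]
grip_width: 0.0446
grip_force: 30.0
```

```bash
python3 -c "
from h import *
delta(*place('brass',0.003))"
```

```text
rot [-0.0007 -0.001   0.0005] shift after rot [0.0025 0.0004 0.0104] F [ 0.11  0.44 -1.53] q [-0.48  0.31  1.96  0.2   0.63 -2.16] t 13.2
```

>>> {"op": "shift_gripper", "data": {"rows": [[0.001, 0, 0.004, 0, 0, 0], [0.001, 0, 0.004, 0, 0, 0], [0, 0, 0.002, 0, 0, 0], [0, 0, 0, 0, 0, 0], [0, 0, 0, 0, 0, 0]]}}

```text
time_s: 13.7
ee_pos: [0.4814, -0.176, 0.0549]
eef_rot: [-3.141, 0.278, 3.105]
force: [0.3, 0.2, 0.7]
grip_width: 0.045
grip_force: 30.0
```

>>> {"op": "shift_gripper", "data": {"rows": [[0, 0, 0.001, 0, 0, 0], [0, 0, 0, 0, 0, 0]]}}

```text
time_s: 13.9
ee_pos: [0.4819, -0.1761, 0.0547]
eef_rot: [-3.141, 0.278, 3.105]
force: [-7.0, 1.8, 12.4]
grip_width: 0.0448
grip_force: 30.0
```

>>> {"op": "shift_gripper", "data": {"rows": [[0, 0, 0.001, 0, 0, 0], [0, 0, 0, 0, 0, 0]]}}

```text
time_s: 14.1
ee_pos: [0.4825, -0.1762, 0.0542]
eef_rot: [-3.14, 0.279, 3.105]
force: [-7.9, 3.3, 18.9]
grip_width: 0.0448
grip_force: 30.0
```

```bash
python3 -c "
from h import *
delta(*place('brass',0))"
```

```text
rot [-0.0011 -0.      0.0003] shift after rot [0.0009 0.0007 0.0013] F [-7.89  3.31 18.87] q [-0.48  0.34  1.96  0.21  0.6  -2.17] t 14.1
```

```bash
sed -i 's/\.5352,\.1606,27\.7/.533,.161,26/' h.py
```

>>> {"op": "shift_gripper", "data": {"rows": [[0, 0, -0.0015, 0, 0, 0], [0, 0, 0, 0, 0, 0]]}}

```text
time_s: 14.3
ee_pos: [0.4815, -0.1759, 0.0544]
eef_rot: [-3.141, 0.277, 3.105]
force: [-0.1, 0.1, -1.4]
grip_width: 0.0449
grip_force: 30.0
```

>>> {"op": "shift_gripper", "data": {"rows": [[0, 0, 0, 0, 0, 0], [0, 0, 0, 0, 0, 0], [0, 0, 0, 0, 0, 0], [0, 0, 0, 0, 0, 0]], "finger_gap": 0.062}}

```text
time_s: 14.7
ee_pos: [0.4815, -0.1759, 0.0542]
eef_rot: [-3.141, 0.277, 3.105]
force: [0.2, -0.0, -0.0]
grip_width: 0.062
grip_force: 0.0
```

>>> {"op": "shift_gripper", "data": {"rows": [[0, 0, -0.01, 0, 0, 0], [0, 0, -0.03, 0, 0, 0], [0, 0, -0.045, 0, 0, 0], [0, 0, -0.045, 0, 0, 0]]}}

```text
time_s: 15.1
ee_pos: [0.4449, -0.1743, 0.181]
eef_rot: [-3.141, 0.277, 3.105]
force: [0.2, -0.1, 0.4]
grip_width: 0.0618
grip_force: 0.0
```

```bash
python3 -c "
from h import *
delta(*pick('steel',.16))"
```

```text
rot [-0.0683  0.2709 -0.4873] shift after rot [-0.2152  0.2627  0.021 ] F [ 0.23 -0.1   0.38] q [-0.52  0.06  1.95  0.16  0.9  -2.14] t 15.1
```

>>> {"op": "shift_gripper", "data": {"rows": [[0, 0, 0, -0.0171, 0.0677, -0.1218], [0, 0, 0, -0.0171, 0.0677, -0.1218], [0, 0, 0, -0.0171, 0.0677, -0.1218], [0, 0, 0, -0.0171, 0.0677, -0.1218], [-0.022, 0.027, 0, 0, 0, 0], [-0.027, 0.033, 0, 0, 0, 0], [-0.027, 0.033, 0, 0, 0, 0], [-0.027, 0.033, 0, 0, 0, 0], [-0.027, 0.033, 0.003, 0, 0, 0], [-0.027, 0.033, 0.006, 0, 0, 0]], "finger_gap": 0.09}}

```text
time_s: 16.1
ee_pos: [0.503, 0.0685, 0.1715]
eef_rot: [-3.14, 0.002, -2.688]
force: [0.4, -0.3, 0.5]
grip_width: 0.0901
grip_force: 0.0
```

>>> {"op": "shift_gripper", "data": {"rows": [[-0.027, 0.033, 0.006, 0, 0, 0], [-0.027, 0.033, 0.006, 0, 0, 0], [-0.003, 0.005, 0, 0, 0, 0], [0, 0, 0, 0, 0, 0]]}}

```text
time_s: 16.5
ee_pos: [0.5227, 0.1564, 0.1587]
eef_rot: [-3.141, 0.0, -2.686]
force: [-0.1, -0.3, -0.1]
grip_width: 0.0899
grip_force: 0.0
```

```bash
python3 - <<'E'
from h import *
from station import ctrl
delta(*pick('steel'))
c=ctrl.camera("wrist"); np.savez("w3.npz",**c); cv2.imwrite("pics/w3.png",cv2.resize(c["pixels"][90:390,80:480],(800,600),interpolation=cv2.INTER_CUBIC))
E
```

```text
rot [-0.0005  0.0005  0.0017] shift after rot [-0.0003 -0.0003  0.1347] F [-0.06 -0.25 -0.14] q [ 0.22  0.36  1.61 -0.    1.17 -1.8 ] t 16.5
```

View pics/w3.png

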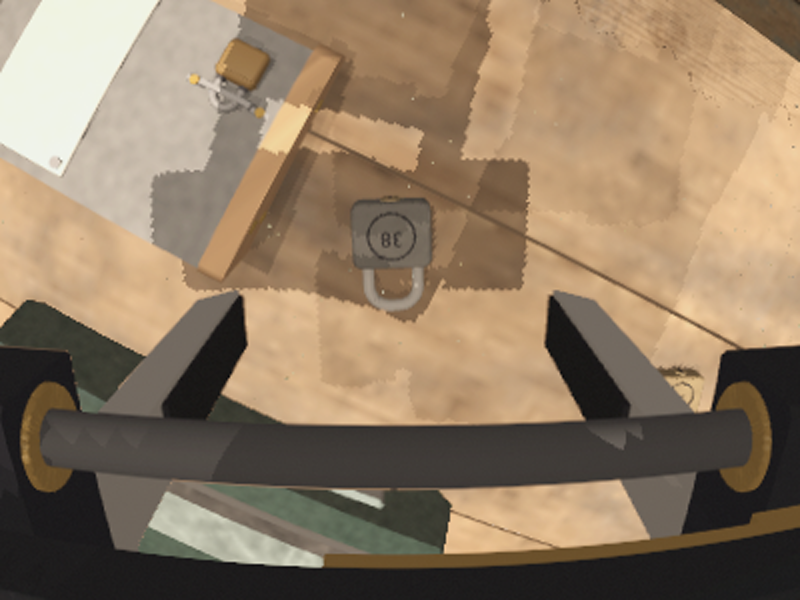

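Steel lock: bottom edge mid (393,200), shackle tip (393,309). The stand's wooden end at (205,272)-(300,120) is near the left finger, so I'll narrow the opening.

```bash
python3 - <<'E'
from h import *
c=dict(np.load("w3.npz")); f=lambda q:np.atleast_2d(q)/2.+[80,90]
B=wray(c,f([393,200]),.016)[0,:2];T=wray(c,f([393,309]),.008)[0,:2];d=T-B
print(B,T,np.linalg.norm(d),np.degrees(np.arctan2(d[1],d[0])),(B+T)/2)
LK["steel"][:3]=[*(B+T)/2,np.degrees(np.arctan2(d[1],d[0]))]
p,M=pick("steel");delta(p,M)
for z in (.02,.05): print(((wray(c,f([[222,280],[340,60]]),z)-p)@M).round(3))
E
```

```text
[0.51006085 0.1477079 ] [0.56102528 0.17270302] 0.05676380788838879 26.125293530149968 [0.53554307 0.16020546]
rot [-0.0006  0.0006 -0.0017] shift after rot [-0.0026 -0.0013  0.1348] F [-0.03 -0.33  0.2 ] q [ 0.22  0.36  1.61 -0.    1.17 -1.8 ] t 16.55
[[-0.021 -0.083  0.004]
 [ 0.082 -0.024  0.004]]
[[-0.012 -0.075 -0.026]
 [ 0.081 -0.021 -0.026]]
```

```bash
sed -i 's/\.533,\.161,26/.5355,.1602,26.1/' h.py
```

>>> {"op": "shift_gripper", "data": {"rows": [[-0.0025, -0.0015, 0, 0, 0, 0], [0, 0, 0.03, 0, 0, 0], [0, 0, 0.03, 0, 0, 0], [0, 0, 0.03, 0, 0, 0], [0, 0, 0.027, 0, 0, 0], [0, 0, 0.013, 0, 0, 0], [0, 0, 0.005, 0, 0, 0], [0, 0, 0, 0, 0, 0]], "finger_gap": 0.06}}

```text
time_s: 17.35
ee_pos: [0.5263, 0.155, 0.0238]
eef_rot: [-3.141, 0.001, -2.688]
force: [-0.9, 0.3, -0.5]
grip_width: 0.0596
grip_force: 0.0
```

>>> {"op": "shift_gripper", "data": {"rows": [[0, 0, 0, 0, 0, 0], [0, 0, 0, 0, 0, 0], [0, 0, 0, 0, 0, 0], [0, 0, 0, 0, 0, 0], [0, 0, 0, 0, 0, 0], [0, 0, 0, 0, 0, 0]], "finger_gap": 0.025, "grip_force": 30}}

```text
time_s: 17.95
ee_pos: [0.5263, 0.1555, 0.0241]
eef_rot: [-3.141, 0.002, -2.688]
force: [-1.5, -0.3, 6.7]
grip_width: 0.0378
grip_force: 29.8
```

>>> {"op": "shift_gripper", "data": {"rows": [[0, 0, -0.01, 0, 0, 0], [0, 0, -0.03, 0, 0, 0], [0, 0, -0.04, 0, 0, 0], [0, 0, -0.04, 0, 0, 0], [0, 0, -0.03, 0, 0, 0]]}}

```text
time_s: 18.45
ee_pos: [0.526, 0.1554, 0.1765]
eef_rot: [-3.141, 0.003, -2.688]
force: [1.0, -0.3, -1.2]
grip_width: 0.0379
grip_force: 29.8
```

```bash
python3 -c "
from h import *
delta(*place('steel',.06,gap=.003))"
```

```text
rot [ 0.0684 -0.2707  0.4873] shift after rot [ 0.0686 -0.254   0.0507] F [ 0.98 -0.33 -1.22] q [ 0.22  0.34  1.59 -0.    1.21 -1.8 ] t 18.45
```

>>> {"op": "shift_gripper", "data": {"rows": [[0, 0, 0, 0.0171, -0.0677, 0.1218], [0, 0, 0, 0.0171, -0.0677, 0.1218], [0, 0, 0, 0.0171, -0.0677, 0.1218], [0, 0, 0, 0.0171, -0.0677, 0.1218], [0.01, -0.035, 0, 0, 0, 0], [0.012, -0.045, 0, 0, 0, 0], [0.012, -0.045, 0, 0, 0, 0], [0.012, -0.045, 0, 0, 0, 0], [0.012, -0.045, 0, 0, 0, 0], [0.01, -0.038, 0, 0, 0, 0]]}}

```text
time_s: 19.45
ee_pos: [0.4502, -0.0968, 0.1554]
eef_rot: [-3.141, 0.278, 3.105]
force: [1.4, -0.0, -1.9]
grip_width: 0.0378
grip_force: 29.8
```

>>> {"op": "shift_gripper", "data": {"rows": [[0, 0, 0.02, 0, 0, 0], [0, 0, 0.03, 0, 0, 0], [0, 0, 0.03, 0, 0, 0], [0, 0, 0, 0, 0, 0], [0, 0, 0, 0, 0, 0]]}}

```text
time_s: 19.95
ee_pos: [0.473, -0.0958, 0.0786]
eef_rot: [-3.141, 0.277, 3.105]
force: [-0.7, -0.1, -0.8]
grip_width: 0.0376
grip_force: 29.8
```

```bash
python3 -c "
from h import *
delta(*place('steel',.0025,gap=.003))"
```

```text
rot [-0.0002 -0.0026  0.0004] shift after rot [-0.0004 -0.001   0.0262] F [-0.7  -0.06 -0.82] q [-0.31  0.23  2.04  0.13  0.62 -1.94] t 19.95
```

>>> {"op": "shift_gripper", "data": {"rows": [[0, -0.001, 0.012, 0, 0, 0], [0, 0, 0.008, 0, 0, 0], [0, 0, 0.004, 0, 0, 0], [0, 0, 0.001, 0, 0, 0], [0, 0, 0, 0, 0, 0], [0, 0, 0, 0, 0, 0]]}}

```text
time_s: 20.55
ee_pos: [0.4802, -0.0972, 0.0543]
eef_rot: [-3.141, 0.278, 3.105]
force: [-1.2, 1.3, 3.3]
grip_width: 0.0378
grip_force: 30.0
```

>>> {"op": "shift_gripper", "data": {"rows": [[0, 0, 0.001, 0, 0, 0], [0, 0, 0, 0, 0, 0]]}}

```text
time_s: 20.75
ee_pos: [0.4807, -0.0973, 0.0539]
eef_rot: [-3.141, 0.279, 3.105]
force: [-6.1, 1.2, 14.9]
grip_width: 0.0376
grip_force: 30.0
```

>>> {"op": "shift_gripper", "data": {"rows": [[0, 0, 0.001, 0, 0, 0], [0, 0, 0, 0, 0, 0]]}}

```text
time_s: 20.95
ee_pos: [0.4812, -0.0973, 0.0533]
eef_rot: [-3.141, 0.279, 3.105]
force: [-7.9, 2.7, 18.6]
grip_width: 0.0376
grip_force: 30.0
```

```bash
python3 -c "
from h import *
delta(*place('steel',0,gap=.003))"
```

```text
rot [-0.0009  0.0002  0.0003] shift after rot [0.0005 0.0002 0.0021] F [-7.89  2.66 18.56] q [-0.31  0.29  2.03  0.14  0.56 -1.96] t 20.95
```

>>> {"op": "shift_gripper", "data": {"rows": [[0, 0, -0.0015, 0, 0, 0], [0, 0, 0, 0, 0, 0]]}}

```text
time_s: 21.15
ee_pos: [0.4801, -0.0972, 0.0535]
eef_rot: [-3.141, 0.277, 3.105]
force: [0.1, -1.1, -1.2]
grip_width: 0.0379
grip_force: 30.0
```

>>> {"op": "shift_gripper", "data": {"rows": [[0, 0, 0, 0, 0, 0], [0, 0, 0, 0, 0, 0], [0, 0, 0, 0, 0, 0], [0, 0, 0, 0, 0, 0]], "finger_gap": 0.056}}

```text
time_s: 21.55
ee_pos: [0.4801, -0.0972, 0.0534]
eef_rot: [-3.141, 0.277, 3.105]
force: [0.1, 0.3, 1.7]
grip_width: 0.0557
grip_force: 0.0
```

>>> {"op": "shift_gripper", "data": {"rows": [[0, 0, -0.01, 0, 0, 0], [0, 0, -0.03, 0, 0, 0], [0, 0, -0.045, 0, 0, 0], [0, 0, -0.045, 0, 0, 0]]}}

```text
time_s: 21.95
ee_pos: [0.4435, -0.0956, 0.1802]
eef_rot: [-3.141, 0.277, 3.105]
force: [-0.0, -0.7, 0.8]
grip_width: 0.056
grip_force: 0.0
```

```bash
python3 -c "
from h import *
delta(*pick('small',.16))"
```

```text
rot [-0.0652  0.2713 -0.4647] shift after rot [-0.2665  0.3562  0.0202] F [-0.03 -0.72  0.78] q [-0.34 -0.01  2.01  0.11  0.87 -1.93] t 21.95
```

>>> {"op": "shift_gripper", "data": {"rows": [[0, 0, 0, -0.0163, 0.0678, -0.1162], [0, 0, 0, -0.0163, 0.0678, -0.1162], [0, 0, 0, -0.0163, 0.0678, -0.1162], [0, 0, 0, -0.0163, 0.0678, -0.1162], [-0.022, 0.03, 0, 0, 0, 0], [-0.027, 0.036, 0, 0, 0, 0], [-0.027, 0.036, 0, 0, 0, 0], [-0.027, 0.036, 0, 0, 0, 0], [-0.027, 0.036, 0, 0, 0, 0], [-0.027, 0.036, 0, 0, 0, 0]], "finger_gap": 0.07}}

```text
time_s: 22.95
ee_pos: [0.4992, 0.1624, 0.1794]
eef_rot: [-3.141, 0.001, -2.711]
force: [-0.1, 0.3, 0.9]
grip_width: 0.07
grip_force: 0.0
```

>>> {"op": "shift_gripper", "data": {"rows": [[-0.027, 0.036, 0.005, 0, 0, 0], [-0.027, 0.036, 0.005, 0, 0, 0], [-0.027, 0.036, 0.005, 0, 0, 0], [-0.027, 0.036, 0.005, 0, 0, 0], [-0.001, 0.003, 0, 0, 0, 0], [0, 0, 0, 0, 0, 0]]}}

```text
time_s: 23.55
ee_pos: [0.5365, 0.3401, 0.1585]
eef_rot: [-3.141, 0.0, -2.709]
force: [-1.1, -1.0, -0.4]
grip_width: 0.0701
grip_force: 0.0
```

```bash
python3 - <<'E'
from h import *
from station import ctrl
delta(*pick('small'))
c=ctrl.camera("wrist"); np.savez("w4.npz",**c); cv2.imwrite("pics/w4.png",cv2.resize(c["pixels"][90:390,80:480],(800,600),interpolation=cv2.INTER_CUBIC))
E
```

```text
rot [-0.0007  0.0001  0.0015] shift after rot [ 1.000e-04 -8.000e-04  1.345e-01] F [-1.13 -1.03 -0.41] q [ 0.51  0.55  1.34 -0.    1.26 -1.5 ] t 23.55
```

View pics/w4.png

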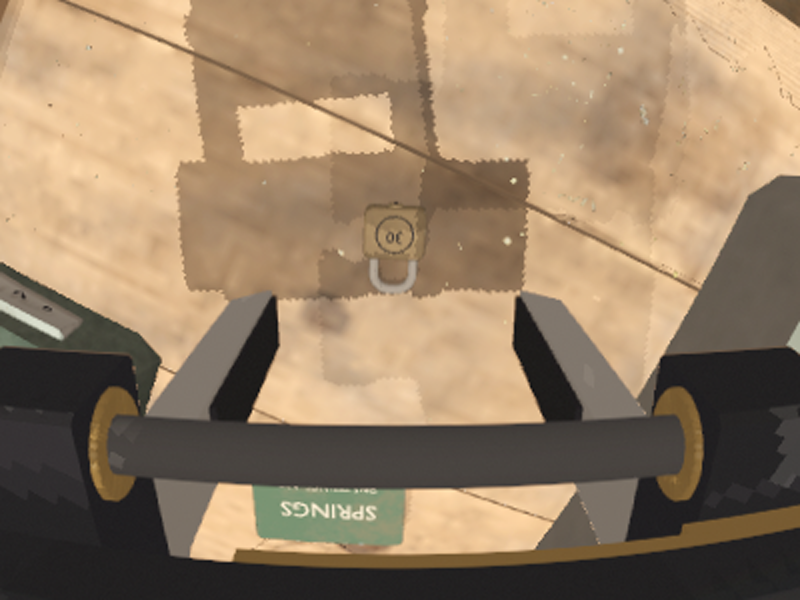

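Small lock: bottom mid (394,206), shackle tip (393,293). The grey machine's edge at the right, (750,195)-(640,400), needs a clearance check.

```bash
python3 - <<'E'
from h import *
c=dict(np.load("w4.npz")); f=lambda q:np.atleast_2d(q)/2.+[80,90]
B=wray(c,f([394,206]),.013)[0,:2];T=wray(c,f([393,293]),.0065)[0,:2];d=T-B
print(B,T,np.linalg.norm(d),np.degrees(np.arctan2(d[1],d[0])),(B+T)/2)
LK["small"][:3]=[*(B+T)/2,np.degrees(np.arctan2(d[1],d[0]))]
p,M=pick("small");delta(p,M)
for z in (.0,.05,.1): print(z,((wray(c,f([[750,195],[640,400]]),z)-p)@M).round(3))
print(((plane(load("side"),[[60,160],[85,155],[115,130],[165,40]],0)-p)@M).round(3))
E
```

```text
[0.52653489 0.33358759] [0.56790539 0.3521899 ] 0.04536038011284557 24.211135112134716 [0.54722014 0.34288875]
rot [-0.0007  0.0005  0.0088] shift after rot [-0.0026 -0.0009  0.1349] F [-0.02 -0.07 -0.37] q [ 0.51  0.55  1.34 -0.    1.26 -1.5 ] t 23.6
0.0 [[ 0.022  0.194  0.024]
 [-0.098  0.142  0.024]]
0.05 [[ 0.03   0.163 -0.026]
 [-0.071  0.119 -0.026]]
0.1 [[ 0.038  0.133 -0.076]
 [-0.044  0.097 -0.076]]
[[ 0.023  0.269  0.024]
 [ 0.01   0.209  0.024]
 [-0.066  0.145  0.024]
 [-0.386  0.044  0.024]]
```

Clear by about 6 cm, since the two views agree on the edge at table height. I'll pick it.

```bash
sed -i 's/\.5445,\.3429,24\.7/.5472,.3429,24.2/' h.py
```

>>> {"op": "shift_gripper", "data": {"rows": [[-0.0025, -0.001, 0, 0, 0, 0.009], [0, 0, 0.03, 0, 0, 0], [0, 0, 0.03, 0, 0, 0], [0, 0, 0.03, 0, 0, 0], [0, 0, 0.027, 0, 0, 0], [0, 0, 0.013, 0, 0, 0], [0, 0, 0.005, 0, 0, 0], [0, 0, 0, 0, 0, 0]], "finger_gap": 0.06}}

```text
time_s: 24.4
ee_pos: [0.5402, 0.3395, 0.0242]
eef_rot: [-3.141, 0.001, -2.72]
force: [-0.3, 0.1, 0.7]
grip_width: 0.0602
grip_force: 0.0
```

>>> {"op": "shift_gripper", "data": {"rows": [[0, 0, 0, 0, 0, 0], [0, 0, 0, 0, 0, 0], [0, 0, 0, 0, 0, 0], [0, 0, 0, 0, 0, 0], [0, 0, 0, 0, 0, 0], [0, 0, 0, 0, 0, 0]], "finger_gap": 0.018, "grip_force": 30}}

```text
time_s: 25.0
ee_pos: [0.5399, 0.34, 0.024]
eef_rot: [-3.141, 0.001, -2.719]
force: [-1.6, -0.1, 4.6]
grip_width: 0.0292
grip_force: 30.0
```

>>> {"op": "shift_gripper", "data": {"rows": [[0, 0, -0.01, 0, 0, 0], [0, 0, -0.03, 0, 0, 0], [0, 0, -0.04, 0, 0, 0], [0, 0, -0.04, 0, 0, 0], [0, 0, -0.03, 0, 0, 0]]}}

```text
time_s: 25.5
ee_pos: [0.5398, 0.34, 0.1768]
eef_rot: [-3.141, 0.003, -2.719]
force: [0.4, 0.8, -1.3]
grip_width: 0.0294
grip_force: 30.0
```

```bash
python3 -c "
from h import *
delta(*place('small',.06,gap=.003))"
```

```text
rot [ 0.0645 -0.2712  0.4557] shift after rot [ 0.0789 -0.3603  0.0493] F [ 0.41  0.77 -1.28] q [ 0.5   0.54  1.31 -0.    1.29 -1.49] t 25.5
```

>>> {"op": "shift_gripper", "data": {"rows": [[0, 0, 0, 0.0161, -0.0678, 0.1139], [0, 0, 0, 0.0161, -0.0678, 0.1139], [0, 0, 0, 0.0161, -0.0678, 0.1139], [0, 0, 0, 0.0161, -0.0678, 0.1139], [0.009, -0.03, 0, 0, 0, 0], [0.009, -0.043, 0, 0, 0, 0], [0.01, -0.045, 0, 0, 0, 0], [0.01, -0.045, 0, 0, 0, 0], [0.01, -0.045, 0, 0, 0, 0], [0.01, -0.045, 0, 0, 0, 0]]}}

```text
time_s: 26.5
ee_pos: [0.4738, 0.0875, 0.1584]
eef_rot: [-3.14, 0.278, 3.106]
force: [1.5, -0.5, 0.0]
grip_width: 0.0296
grip_force: 30.0
```

>>> {"op": "shift_gripper", "data": {"rows": [[0.01, -0.045, 0, 0, 0, 0], [0.01, -0.045, 0, 0, 0, 0], [0.001, -0.017, 0, 0, 0, 0], [0, 0, 0.02, 0, 0, 0], [0, 0, 0.03, 0, 0, 0], [0, 0, 0.02, 0, 0, 0], [0, 0, 0, 0, 0, 0], [0, 0, 0, 0, 0, 0]]}}

```text
time_s: 27.3
ee_pos: [0.4697, -0.0179, 0.0856]
eef_rot: [-3.141, 0.277, 3.105]
force: [-0.2, -0.7, -0.5]
grip_width: 0.0296
grip_force: 30.0
```

```bash
python3 -c "
from h import *
delta(*place('small',.0025,gap=.003))"
```

```text
rot [-0.0009 -0.0022  0.0005] shift after rot [-0.001  -0.0002  0.0348] F [-0.18 -0.67 -0.51] q [-0.13  0.19  2.07  0.04  0.61 -1.69] t 27.3
```

>>> {"op": "shift_gripper", "data": {"rows": [[-0.001, 0, 0.018, 0, 0, 0], [0, 0, 0.01, 0, 0, 0], [0, 0, 0.004, 0, 0, 0], [0, 0, 0.001, 0, 0, 0], [0, 0, 0, 0, 0, 0], [0, 0, 0, 0, 0, 0]]}}

```text
time_s: 27.9
ee_pos: [0.4798, -0.0183, 0.054]
eef_rot: [-3.14, 0.278, 3.105]
force: [0.8, 0.6, -1.0]
grip_width: 0.0296
grip_force: 30.0
```

>>> {"op": "shift_gripper", "data": {"rows": [[0, 0, 0.001, 0, 0, 0], [0, 0, 0, 0, 0, 0]]}}

```text
time_s: 28.1
ee_pos: [0.4803, -0.0184, 0.0533]
eef_rot: [-3.14, 0.278, 3.105]
force: [-3.8, -0.7, 8.0]
grip_width: 0.0296
grip_force: 30.0
```

>>> {"op": "shift_gripper", "data": {"rows": [[0, 0, 0.001, 0, 0, 0], [0, 0, 0, 0, 0, 0]]}}

```text
time_s: 28.3
ee_pos: [0.4808, -0.0184, 0.0529]
eef_rot: [-3.14, 0.279, 3.105]
force: [-8.1, 0.8, 16.9]
grip_width: 0.0295
grip_force: 30.0
```

```bash
python3 -c "
from h import *
delta(*place('small',0,gap=.003))"
```

```text
rot [-0.0011 -0.0001  0.0005] shift after rot [ 0.0007 -0.      0.0028] F [-8.06  0.81 16.91] q [-0.13  0.27  2.06  0.05  0.53 -1.7 ] t 28.3
```

>>> {"op": "shift_gripper", "data": {"rows": [[0, 0, -0.0015, 0, 0, 0], [0, 0, 0, 0, 0, 0]]}}

```text
time_s: 28.5
ee_pos: [0.4799, -0.0183, 0.0533]
eef_rot: [-3.14, 0.278, 3.105]
force: [-0.0, 0.9, -1.2]
grip_width: 0.0298
grip_force: 30.0
```

>>> {"op": "shift_gripper", "data": {"rows": [[0, 0, 0, 0, 0, 0], [0, 0, 0, 0, 0, 0], [0, 0, 0, 0, 0, 0], [0, 0, 0, 0, 0, 0]], "finger_gap": 0.05}}

```text
time_s: 28.9
ee_pos: [0.4798, -0.0183, 0.053]
eef_rot: [-3.141, 0.277, 3.105]
force: [-0.3, 0.3, 1.0]
grip_width: 0.0501
grip_force: 0.0
```

>>> {"op": "shift_gripper", "data": {"rows": [[0, 0, -0.01, 0, 0, 0], [0, 0, -0.03, 0, 0, 0], [0, 0, -0.045, 0, 0, 0], [0, 0, -0.045, 0, 0, 0], [0, -0.04, -0.02, 0, 0, 0], [0, -0.04, -0.02, 0, 0, 0], [0, -0.04, -0.02, 0, 0, 0], [0, 0, 0, 0, 0, 0], [0, 0, 0, 0, 0, 0]]}}

```text
time_s: 29.8
ee_pos: [0.4231, -0.1366, 0.2364]
eef_rot: [-3.14, 0.278, 3.103]
force: [0.0, 0.0, 0.2]
grip_width: 0.0501
grip_force: 0.0
```

```bash
python3 - <<'E'
from h import *
from station import ctrl
c=ctrl.camera("wrist"); np.savez("f.npz",**c); cv2.imwrite("pics/f.png",cv2.resize(c["pixels"],(800,600),interpolation=cv2.INTER_CUBIC))
c=ctrl.camera("side"); np.savez("fs.npz",**c); cv2.imwrite("pics/fs.png",cv2.resize(c["pixels"][150:300,240:460],(800,545),interpolation=cv2.INTER_CUBIC))
E
```

```text
(no output)
```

View pics/f.png

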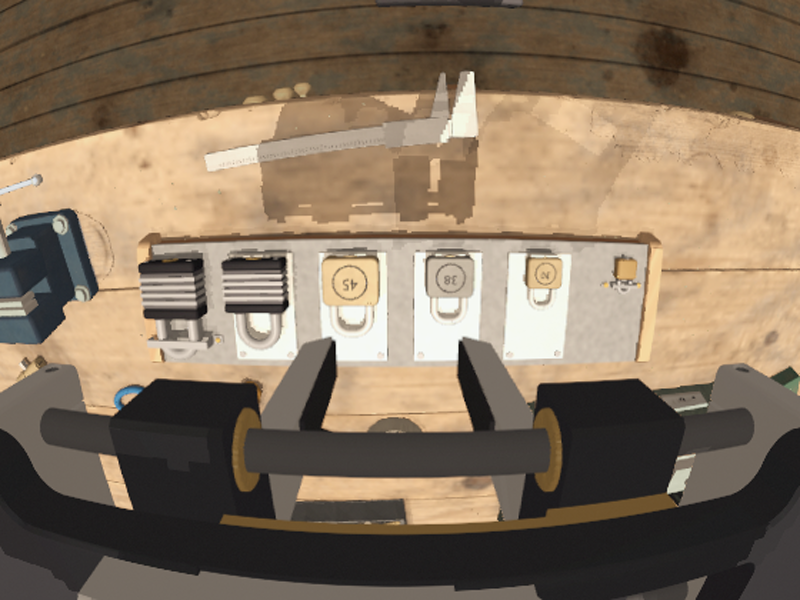

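View pics/fs.png

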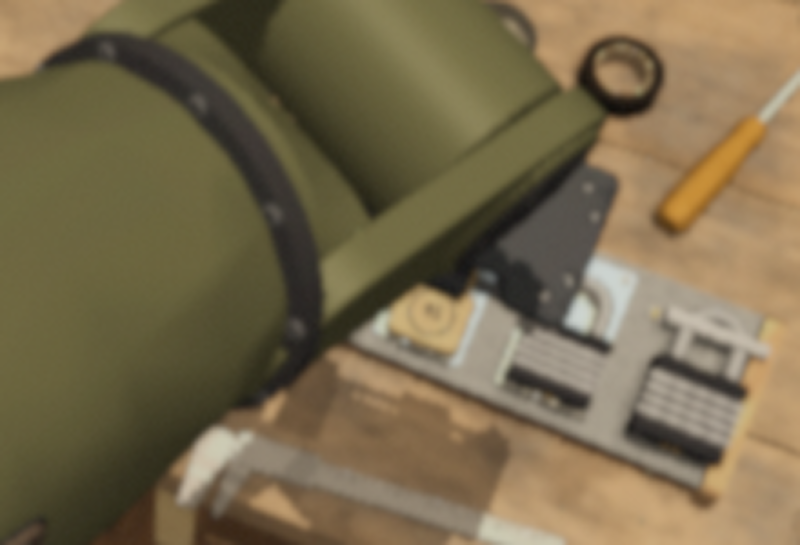

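The wrist view shows all four locks on the stops: laminated (255,285), brass (350,280), steel (450,276), small (544,273). They step down in order with shackles up the slope, and each is centred in its bay. Nothing is being touched, so I'll hand in.

```bash
python3 -c "
from station import ctrl
print(ctrl.hand_in())"
```

```text
the job is handed in; nothing more can be done
None
```

I placed all four padlocks and handed the job in at about 30 s of the 115 s limit; the last wrist picture shows them centred against their stops in size order (small, steel, brass, laminated in bays 1–4), but hand-in printed no verdict.

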